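# Make up a barbed elbow in a clamped coupling

## Robot

A 7-joint arm with a two-finger parallel gripper is mounted at the origin on the work surface. World frame = base frame: x ahead of the robot, y to its left, z up, the work surface at z = 0. Lengths are in m, angles in rad, forces in N, time in s.
With the tool pointing down it reaches from about 0.35 to 0.9 m from the base axis. Payload 19.9 kg.
Tool frame: the origin (TCP) lies at the very end of the fingers, on their centre line; the grasp point (between the pads) lies manip.pinch_z behind it (manip.pinch_z is the distance from the TCP to the grasp point, in m); z points along the fingers, y is the direction in which the jaws open and shut (so a half turn about z gives the same grasp; the last joint's range is limited). The gripper opens to 85 mm and grips with 20 to 120 N. Pads are 22 mm wide; open, the fingers measure 114 mm over their backs; the gripper's body (76 mm by 85 mm) begins 54 mm behind the grasp point. The pads swing forward as they close: fully open they stand 13 mm farther back than shut.
Start: joints at [1.254, 0.417, -0.01, 1.614, 0.005, 1.111, -0.053], TCP at [0.17, -0.601, 0.231] pointing down, gripper open.
Joint ranges: [-2.81, 2.81], [-0.39, 2.02], [-1.27, 1.25], [0.06, 2.57], [-1.19, 4.33], [0.19, 2], [-2.82, 2.82]. Speed limits (rad/s): [1.89, 1.89, 2.39, 2.39, 3.01, 3.01, 3.01].

## Interface

Orientations are given as a rotation vector (axis times angle).
In Python, from cell import status, capture, camera_info, ticket, spotter, manip gives the robot as it stands.
- The arm moves only by the tool play_rows, never from a script. Its arguments are lists of equal length, an entry for each row: "rot": the turn, a rotation vector about the tool's x, y, z scaled (see below), a list of three; "dp": the shift along the tool's x, y, z scaled (see below), a list of three; "hand": the opening in per cent of the stroke, from 0 (shut) to 100 (fully open). In form: {"rot": [[rx, ry, rz], ...], "dp": [[x, y, z], ...], "hand": [hand, ...]}. A call has exactly 5 rows; each row is the pose to reach, as a shift and turn from the pose measured when the call began, along the tool's axes at that moment; what a row does not reach only later rows make up. The controller multiplies each number of a shift by 120 mm and each number of a turn by 60 degrees. A row lasts 1/10 s, in which the tool goes at most 50 mm and 8.59 degrees, less where a joint would pass 70% of its speed; a pose out of reach is approached as far as the arm can. A call with a number of a shift or a turn outside -1 to 1 is refused whole. A call with a gripper value outside its range is refused whole. The fingers move at their own pace and stop on an object; the grip force is fixed at half the most. Time passes only in rows, so rows that repeat a pose let the fingers close, or fill a call up. It gives the time, the measured TCP pose, the force and the opening at its end, in the units of the state.
- status.state(): the state, without advancing time (a new reading comes with each control period).
- capture(name): name is "side" or "top" or "wrist"; returns (picture, depth): 400x640x3 uint8, red, green, blue; 400x640 float32, m along the optical axis (not along the pixel's ray), 0 where there is no reading.
- camera_info(name): a dict with "K" (3x3 intrinsics, pixels), "rvec" (rotation vector, rad) and "tvec" (3), from world to camera coordinates, as OpenCV has them; the wrist camera has in their place "tool_from_camera" (4x4, takes a point from camera to tool coordinates, whose origin is the TCP and whose axes are the flange's). Camera axes: x right, y down, z forward; pixel columns grow to the right and rows downward; lengths in m; the calibration is good to about 2 mm. A picture is of the moment at which its call begins: read the wrist's pose just before it. camera_info takes no time and is no camera call.
- ticket.sign_off(): hands the job in, once; it reports no verdict.
Trained networks look in the newest picture that a camera, given by its name, has taken for a name from the list of things; names that differ only in an ending like _2 or _b are one class to them, and where a whole thing is asked for, a point or a joint stands for the part that bears it (a point fixed in the world has none). Each returns a list of dicts, best first, with "confidence" (0 to 1); they miss things now and then, are a little off and sometimes report something else, mostly with a low value. They report only what shows in the picture. A call takes as long as a camera call.
- spotter.look_for(camera, label): "xyz" ([x, y, z] in m, in world coordinates, good to about 4 mm: the middle of the surface that is visible of it).
- spotter.masks_of(camera, label): "pixels" (400x640 bool, what is visible of it).
The state is a dict: "time_s": time; "joints": joint angles; "qvel": joint speeds; "tau": joint torques, N m; "eef_pos": TCP position; "eef_rot": TCP orientation; "contact_force": force on the tool from outside, world axes, zero at the start; "torque": the same for the moment, N m; "finger_gap": finger opening in m.
Only numpy, scipy, OpenCV 4.12 (cv2) and the standard library are available. Lean on these libraries where they do the work, as an engineer would, in place of code of your own. Each camera call takes 0.05 s, during which the arm holds its last target.

## Task

The brass barbed elbow has only been started by hand in the steel coupling held in the vise. Screw it in (clockwise seen from above) until you feel the turning resistance step up, which shows that it has met its seat, then give it one eighth of a turn more, stop there and let go; much more than that would strip the thread. Leave the lamp holder, the ground bar and the push-in connector where they are.

Things in the scene. Friction and masses are not known exactly. Their poses are not given: they have to be found in the camera images.
- elbow: Brass 90-degree hose-barb elbow standing on the coupling, 49 mm high. Origin on its vertical thread axis, level with the coupling's mouth (100 mm above the counter); z up, x along the level outlet. It only turns about its axis (clockwise from above to screw in; height as good as constant). Turning takes a steady 0.30 N m at first, and it stays where it is left.
- elbow_block (a point): Centre of the elbow's block, 28 by 28 by 32 mm high, on the thread axis, 33 mm above the coupling's mouth; axes as the elbow's. Its flats on the +y and -y sides are free to grip. Below it are a round collar (33 mm across) and the thread, down to the mouth.
- elbow_outlet (a point): Point on the centre line of the elbow's level outlet, 55 mm from the thread axis and 34 mm above the mouth; x outward. The outlet is 15 mm thick with three 19 mm barbs, leaves the block and ends 73 mm from the axis. When a push pauses it relaxes: torques felt at rest are about 0.1 N m lower than while turning, before and after the seat alike.
- coupling: Round grey steel coupling, 39 mm across, 78 mm long, clamped upright and immovable. Origin at the centre of its mouth; z up; its yaw means nothing. The seat inside is hidden, at an angle that differs each time: the elbow meets it about 0.4 to 3.3 rad clockwise from its start. There the turning torque climbs from 0.30 to 0.50 N m within 0.13 rad, then by 0.07 N m per rad.
- vise: Grey bench vise bolted to the counter: base 170 by 110 mm, jaws 85 mm wide up to 75 mm above the counter, so 25 mm below the coupling's mouth; screw and cross bar (90 mm) out to 105 mm along its -x, 40 mm up. Origin on the counter under the coupling's axis. It cannot move.
- lampholder_centre (a point): White porcelain lamp holder, loose bystander: 92 mm across, 50 mm high; point at its centre, 25 mm up.
- groundbar_centre (a point): Green plastic ground bar with brass screws, loose bystander lying on the counter: 14 by 130 (its y) by 12 mm; point at its centre.
- connector_centre (a point): Chrome push-in connector standing on end, loose bystander: 34 mm across at its collar, 45 mm high; point at its centre.

How it is judged:
On the way:
1. the elbow has met its seat (contact force between elbow and coupling above 5 N), for 0.1 s.
At the end, for the whole second after the job is handed in: The elbow, let go and still, stands 45 degrees (give or take 15) past the angle where its resistance stepped up, judged by its thrust on the seat: 16.95 to 19.72 N. Lamp holder, ground bar and connector lie within 20 mm of where they were (contact force between elbow and coupling between 16.95 and 19.72 N and angular speed of elbow below 0.05 rad/s and distance of each of lampholder_centre, groundbar_centre, connector_centre from where it was at the start of the episode below 0.02 m); the robot touches nothing.
It fails at once if the elbow is driven 80 degrees or more past first touch of its seat (thread stripped) (contact force between elbow and coupling above 21.42 N).
It fails at once if the porcelain lamp holder is pushed more than 20 mm (distance of lampholder_centre from where it was at the start of the episode above 0.02 m).
It fails at once if the ground bar is pushed more than 20 mm (distance of groundbar_centre from where it was at the start of the episode above 0.02 m).
It fails at once if the push-in connector is pushed more than 20 mm (distance of connector_centre from where it was at the start of the episode above 0.02 m).
It also fails if it takes over 67 s, if anything falls off the work surface, if the arm or the gripper's body presses on something with over 40 N, if the wrist force passes 120 N, or if a joint passes its speed limit or range.

## Working session

There is one attempt and no reset: what is moved stays moved. The work goes in short steps, Python scripts to look and compute and a tool call to move; the robot and the scene stay as the last step left them, time stands still between calls to the robot, and variables do not carry over. Pictures are saved under pics/ and viewed, and the job is handed in when it is done.

Besides the shell and the picture viewer there is one more tool, called after "Call:" as name(argument=value, ...) on one line, values as JSON. play_rows: Moves the arm, as the interface text tells. Shifts and turns lie within -1 to 1; 1 stands for 120 mm of shift or 60 degrees of turn. Its arguments: {"type":"object","properties":{"rot":{"type":"array","items":{"type":"array","items":{"type":"number","minimum":-1,"maximum":1}}},"dp":{"type":"array","items":{"type":"array","items":{"type":"number","minimum":-1,"maximum":1}}},"hand":{"type":"array","items":{"type":"number"}}},"required":["rot","dp","hand"]}

```bash
ls; mkdir -p pics
python3 - <<'E'
from cell import status, capture, camera_info, spotter, manip
import cv2, numpy as np
s=status.state(); print({k:np.round(v,3).tolist() for k,v in s.items()}); print(manip.pinch_z)
for c in ["side","top","wrist"]:
    p,d=capture(c); cv2.imwrite(f"pics/{c}0.png",p[:,:,::-1])
    i=camera_info(c); print(c,{k:np.round(v,3).tolist() for k,v in i.items()})
for c in ["top","side"]:
  for l in ["elbow","elbow_block","elbow_outlet","coupling","vise","lampholder_centre","groundbar_centre","connector_centre"]:
    r=spotter.look_for(c,l); print(c,l,[(np.round(x["xyz"],4).tolist(),round(x["confidence"],2)) for x in r[:2]])
print(status.state()["time_s"])
E
```

```text
pics
{'time_s': 0.0, 'joints': [1.253, 0.418, -0.01, 1.614, 0.005, 1.111, -0.053], 'qvel': [0.001, 0.001, 0.0, -0.0, -0.0, -0.001, 0.0], 'tau': [-0.0, -86.444, 0.679, -43.489, 0.019, 0.007, -0.0], 'eef_pos': [0.17, -0.601, 0.231], 'eef_rot': [-3.111, -0.432, 0.0], 'contact_force': [-0.174, -0.136, -0.376], 'torque': [-0.025, -0.057, -0.001], 'finger_gap': 0.085}
0.0187
side {'K': [[376.332, 0.0, 312.976], [0.0, 376.332, 198.752], [0.0, 0.0, 1.0]], 'rvec': [2.176, -0.722, 0.352], 'tvec': [-0.569, 0.247, 0.647]}
top {'K': [[487.991, 0.0, 317.828], [0.0, 487.991, 201.241], [0.0, 0.0, 1.0]], 'rvec': [2.148, -2.176, 0.051], 'tvec': [-0.106, 0.612, 0.947]}
wrist {'K': [[291.427, 0.0, 317.148], [0.0, 291.427, 200.227], [0.0, 0.0, 1.0]], 'tool_from_camera': [[0.0, -0.955, -0.295, 0.074], [1.0, 0.0, 0.001, 0.0], [-0.001, -0.295, 0.955, -0.142], [0.0, 0.0, 0.0, 1.0]]}
top elbow [([0.5579, -0.01, 0.14], 0.82)]
top elbow_block [([0.5581, -0.0067, 0.1451], 0.96)]
top elbow_outlet [([0.5558, -0.0074, 0.1425], 0.81)]
top coupling [([0.5595, -0.0378, 0.0964], 0.47)]
top vise [([0.5479, -0.0254, 0.0289], 0.89)]
top lampholder_centre [([0.5682, -0.2926, 0.0171], 0.69)]
top groundbar_centre [([0.7684, 0.0158, 0.0125], 0.57)]
top connector_centre []
side elbow [([0.5558, -0.0242, 0.1359], 0.68)]
side elbow_block [([0.5599, -0.0274, 0.1369], 0.97)]
side elbow_outlet [([0.5571, -0.0294, 0.1379], 0.95)]
side coupling [([0.5609, -0.0365, 0.0747], 0.89)]
side vise [([0.5436, -0.0443, 0.0279], 0.9)]
side lampholder_centre [([0.5608, -0.3105, 0.0183], 0.73)]
side groundbar_centre [([0.7683, 0.0156, 0.0123], 0.67)]
side connector_centre [([0.3777, -0.277, 0.0314], 0.83)]
0.95
```

View pics/top0.png

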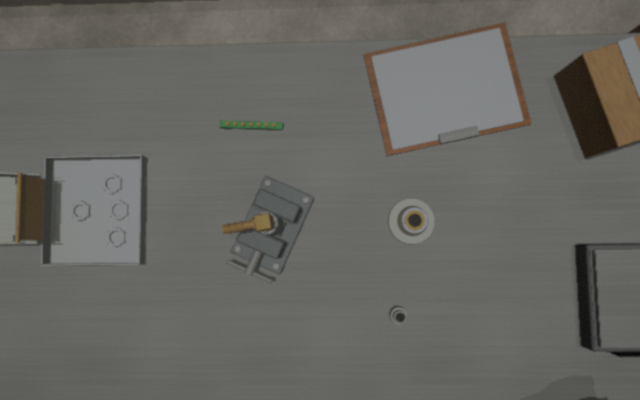

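View pics/side0.png

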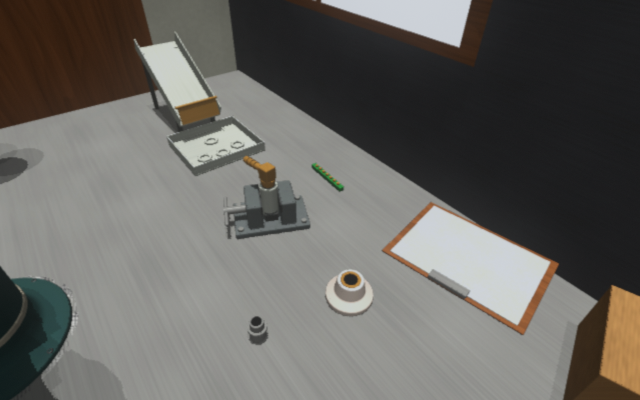

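The top view shows the elbow block near (264,222), with its outlet running left to (223,229), which is +y in the world. The lamp holder is at (411,221), the connector at (398,316) and the ground bar at (250,125). None of them is near the vise. Next I'll measure the axis and yaw.

```bash
cat > h.py <<'E'
from cell import status, capture, camera_info, spotter, manip
import cv2, numpy as np
from scipy.spatial.transform import Rotation as R
def cloud(c):
    p,d=capture(c); i=camera_info(c); K=np.array(i["K"])
    v,u=np.mgrid[:400,:640]
    X=np.stack([(u-K[0,2])/K[0,0]*d,(v-K[1,2])/K[1,1]*d,d],-1)
    if c=="wrist":
        s=status.state(); T=np.array(i["tool_from_camera"]); X=X@T[:3,:3].T+T[:3,3]
        W=X@R.from_rotvec(s["eef_rot"]).as_matrix().T+np.array(s["eef_pos"])
    else:
        W=(X-np.array(i["tvec"]).ravel())@R.from_rotvec(np.array(i["rvec"]).ravel()).as_matrix()
    return p,d,W
E
python3 - <<'E'
from h import *
for c in ["top","side"]:
    p,d,W=cloud(c)
    hsv=cv2.cvtColor(p,cv2.COLOR_RGB2HSV)
    m=(np.linalg.norm(W[:,:,:2]-[0.555,-0.01],axis=2)<0.12)&(d>0)&(W[:,:,2]>0.095)&(hsv[:,:,1]>90)
    P=W[m]; print(c,len(P),P.min(0).round(4),P.max(0).round(4))
    t=P[P[:,2]>0.1445]
    if len(t)>5:
        print("top face",len(t),t.mean(0).round(4),t.min(0).round(4),t.max(0).round(4)); print(cv2.minAreaRect((t[:,:2]*1000).astype(np.float32)))
    o=P[(P[:,1]>0.005)&(P[:,2]<0.147)]; q=o[:,:2]
    l=cv2.fitLine((q*1000).astype(np.float32),cv2.DIST_HUBER,0,.01,.01).ravel(); print("line",l,np.degrees(np.arctan2(l[1],l[0])), o[:,1].max())
    # coupling
    g=(np.linalg.norm(W[:,:,:2]-[0.558,-0.035],axis=2)<0.03)&(W[:,:,2]>0.08)&(W[:,:,2]<0.1)&(hsv[:,:,1]<60); print("coup",g.sum(),np.median(W[g],0))
E
```

```text
top 529 [ 0.5493 -0.0364  0.116 ] [0.5797 0.0504 0.1534]
top face 273 [ 0.5653 -0.0183  0.1491] [ 0.5519 -0.0359  0.1445] [0.5797 0.0437 0.1534]
((561.724853515625, 4.122920989990234), (26.61029624938965, 79.34318542480469), 9.334125518798828)
line [ 1.5571904e-01 -9.8780137e-01  5.5779858e+02  2.6939587e+01] -81.0415 0.05039498695832907
coup 55 [ 0.56252868 -0.03587062  0.0986851 ]
side 443 [ 0.5473 -0.0413  0.1014] [0.5792 0.0459 0.151 ]
top face 116 [ 0.5643 -0.0263  0.1484] [ 0.5501 -0.0399  0.1447] [ 0.579  -0.0062  0.151 ]
((565.34033203125, -22.112346649169922), (28.784570693969727, 32.480873107910156), 9.151057243347168)
line [ 1.3641483e-01 -9.9065179e-01  5.5390448e+02  2.3794735e+01] -82.15955 0.045878297751455355
coup 141 [ 0.55730291 -0.03864167  0.09240299]
```

Call:
play_rows(rot=[[0, 0, 0], [0, 0, 0], [0, 0, 0], [0, 0, 0], [0, 0, 0]], dp=[[0.2, -0.16, 0], [0.4, -0.33, 0], [0.6, -0.5, 0], [0.8, -0.67, 0], [1, -0.83, 0]], hand=[100, 100, 100, 100, 100])

```text
time_s: 1.55
eef_pos: [0.2591, -0.4717, 0.2314]
eef_rot: [3.112, 0.432, 0.0]
contact_force: [0.7, -0.6, -1.1]
finger_gap: 0.0852
```

Call:
play_rows(rot=[[0, 0, 0], [0, 0, 0], [0, 0, 0], [0, 0, 0], [0, 0, 0]], dp=[[0.2, -0.16, 0], [0.4, -0.33, 0], [0.6, -0.5, 0], [0.8, -0.67, 0], [1, -0.83, 0]], hand=[100, 100, 100, 100, 100])

```text
time_s: 2.05
eef_pos: [0.348, -0.342, 0.2315]
eef_rot: [3.111, 0.432, 0.0]
contact_force: [-0.0, 0.4, -0.3]
finger_gap: 0.0854
```

Call:
play_rows(rot=[[0, 0, 0], [0, 0, 0], [0, 0, 0], [0, 0, 0], [0, 0, 0]], dp=[[0.2, -0.16, 0], [0.4, -0.33, 0], [0.6, -0.5, 0], [0.8, -0.67, 0], [1, -0.83, 0]], hand=[100, 100, 100, 100, 100])

```text
time_s: 2.55
eef_pos: [0.437, -0.2123, 0.2317]
eef_rot: [3.111, 0.432, 0.001]
contact_force: [1.2, -0.2, 0.6]
finger_gap: 0.0851
```

```bash
cat >> h.py <<'E'
def plan(xyz,yawy):
    "target TCP, yaw of tool y (deg, world), tool down"
    s=status.state(); M=R.from_rotvec(s["eef_rot"]).as_matrix()
    a=np.radians(yawy); y=np.array([np.cos(a),np.sin(a),0]); z=np.array([0,0,-1.]); x=np.cross(y,z)
    T=np.stack([x,y,z],1)
    rv=R.from_matrix(M.T@T).as_rotvec(degrees=True)
    print("t",s["time_s"],"joints",np.round(s["joints"],3),"yawy",np.degrees(np.arctan2(M[1,1],M[0,1])).round(2))
    print("dp",(M.T@(np.array(xyz)-s["eef_pos"])/0.12).round(3),"rot",(rv/60).round(4))
E
python3 - <<'E'
from h import *
plan([.565,-.0225,.231],8.5)
E
```

```text
t 2.55 joints [ 0.658  0.179 -0.299  1.942  0.062  1.028 -0.964] yawy -74.19
dp [ 1.457 -1.231  0.006] rot [ 1.0000e-03  3.0000e-04 -1.3782e+00]
```

Call:
play_rows(rot=[[0, 0, 0], [0, 0, 0], [0, 0, 0], [0, 0, 0], [0, 0, 0]], dp=[[0.2, -0.16, 0], [0.4, -0.33, 0], [0.6, -0.5, 0], [0.8, -0.67, 0], [1, -0.83, 0]], hand=[100, 100, 100, 100, 100])

```text
time_s: 3.05
eef_pos: [0.5259, -0.0826, 0.2319]
eef_rot: [3.111, 0.432, 0.001]
contact_force: [-0.2, -0.5, 0.2]
finger_gap: 0.0856
```

Call:
play_rows(rot=[[0, 0, -0.13], [0, 0, -0.26], [0, 0, -0.4], [0, 0, -0.53], [0, 0, -0.66]], dp=[[0.09, -0.08, 0], [0.18, -0.16, 0], [0.27, -0.24, 0], [0.36, -0.32, 0], [0.45, -0.4, 0]], hand=[100, 100, 100, 100, 100])

```text
time_s: 3.55
eef_pos: [0.5651, -0.0213, 0.2319]
eef_rot: [2.776, 1.468, 0.001]
contact_force: [-0.6, -0.8, -0.1]
finger_gap: 0.0852
```

Call:
play_rows(rot=[[0, 0, -0.14], [0, 0, -0.28], [0, 0, -0.42], [0, 0, -0.56], [0, 0, -0.7]], dp=[[0, 0, 0], [0, 0, 0], [0, 0, 0], [0, 0, 0], [0, 0, 0]], hand=[100, 100, 100, 100, 100])

```text
time_s: 4.05
eef_pos: [0.5651, -0.0213, 0.232]
eef_rot: [2.059, 2.371, -0.0]
contact_force: [-0.4, -0.2, 0.5]
finger_gap: 0.0854
```

Run:
```python
from h import *
plan([.565,-.0225,.231],8.5)
p,d,W=cloud("wrist"); cv2.imwrite("pics/w1.png",p[:,:,::-1])
hsv=cv2.cvtColor(p,cv2.COLOR_RGB2HSV)
m=(np.linalg.norm(W[:,:,:2]-[0.56,-0.01],axis=2)<0.09)&(d>0)&(W[:,:,2]>0.1)&(hsv[:,:,1]>90)
P=W[m]; print(len(P),P.min(0),P.max(0))
t=P[(P[:,2]>0.1465)&(P[:,2]<.156)]; print(np.histogram(P[:,2],12))
print(cv2.minAreaRect((t[:,:2]*1000).astype(np.float32)),np.median(t,0))
o=P[(P[:,1]>0.005)]; l=cv2.fitLine((o[:,:2]*1000).astype(np.float32),cv2.DIST_HUBER,0,.01,.01).ravel(); print(l,np.degrees(np.arctan2(l[1],l[0])))
for l in ["elbow_block","elbow_outlet"]: print(spotter.look_for("wrist",l)[:1])
```

```text
t 4.05 joints [ 0.513  0.38  -0.667  1.747  0.262  1.103 -0.098] yawy 8.07
dp [-0.01  -0.003  0.008] rot [ 0.001   0.0011 -0.0072]
2759 [ 0.49622546 -0.04164502  0.11492568] [0.63304847 0.04977694 0.32942465]
(array([  25, 2587,    1,    0,    0,    0,    0,    7,   12,    6,   39,
         82]), array([0.11492568, 0.13280059, 0.15067551, 0.16855042, 0.18642534,
       0.20430025, 0.22217516, 0.24005008, 0.25792499, 0.27579991,
       0.29367482, 0.31154974, 0.32942465]))
((564.6075439453125, -22.30388641357422), (26.867891311645508, 27.166366577148438), 9.738216400146484) [ 0.56493244 -0.02163494  0.14837394]
[ 1.9870649e-01 -9.8005903e-01  5.5584753e+02  2.7727221e+01] -78.538666
[{'xyz': [0.5623, -0.0026, 0.1417], 'confidence': 0.83}]
[{'xyz': [0.5618, -0.0054, 0.1406], 'confidence': 0.88}]
```

View pics/w1.png

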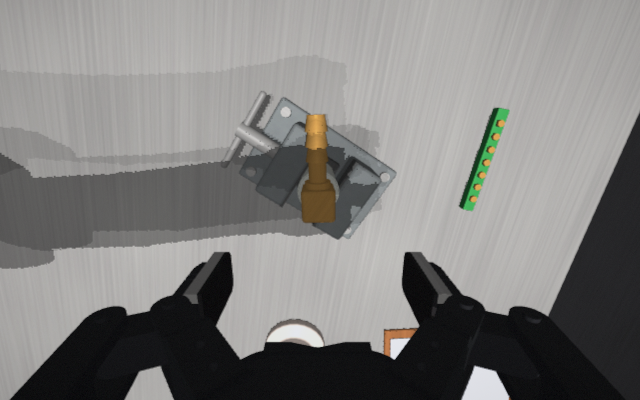

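The wrist view shows the block centred between the open fingers at (318,203), with the outlet pointing up the image to (317,115). Descending.

Call:
play_rows(rot=[[0, 0, -0.02], [0, 0, -0.02], [0, 0, -0.02], [0, 0, -0.02], [0, 0, -0.02]], dp=[[-0.007, 0, 0.2], [-0.007, 0, 0.4], [-0.007, 0, 0.6], [-0.007, 0, 0.8], [-0.007, 0, 0.93]], hand=[100, 100, 100, 100, 100])

```text
time_s: 4.7
eef_pos: [0.5648, -0.0224, 0.1187]
eef_rot: [2.051, 2.379, -0.001]
contact_force: [-0.3, 0.4, 0.9]
finger_gap: 0.0856
```

Run:
```python
from h import *
plan([.5648,-.0222,.120],9.5)
s=status.state(); print(s["torque"],s["contact_force"])
p,d,W=cloud("side"); cv2.imwrite("pics/s1.png",cv2.resize(p[100:280,160:400,::-1],None,fx=3,fy=3))
```

```text
t 4.7 joints [ 0.46   0.518 -0.609  1.845  0.373  0.895 -0.176] yawy 8.48
dp [ 0.002 -0.    -0.011] rot [-0.0004  0.0007 -0.017 ]
[-0.06237189 -0.03131268 -0.0867523 ] [-0.30732748  0.38286194  0.85119724]
```

View pics/s1.png

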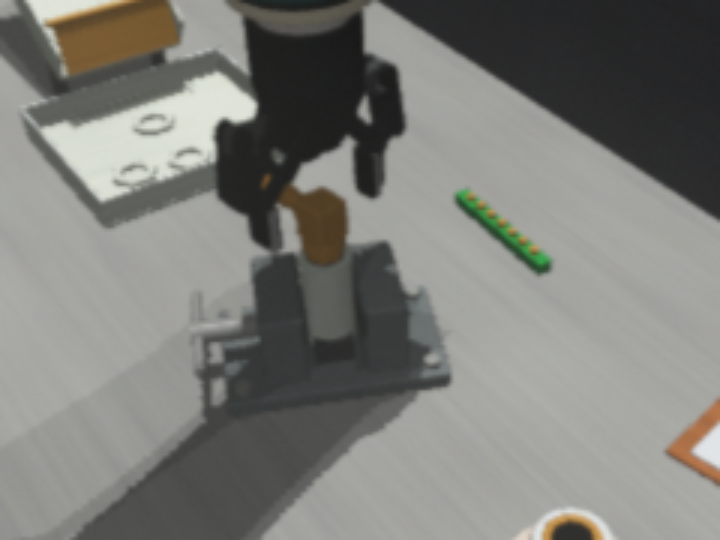

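The fingers straddle the block cleanly, one on each side. Closing.

Call:
play_rows(rot=[[0, 0, -0.017], [0, 0, -0.017], [0, 0, -0.017], [0, 0, -0.017], [0, 0, -0.017]], dp=[[0, 0, -0.014], [0, 0, -0.014], [0, 0, -0.014], [0, 0, -0.014], [0, 0, -0.014]], hand=[100, 0, 0, 0, 0])

```text
time_s: 5.25
eef_pos: [0.5652, -0.0224, 0.1196]
eef_rot: [2.029, 2.398, 0.0]
contact_force: [43.5, 6.0, 9.5]
finger_gap: 0.0284
```

Call:
play_rows(rot=[[0, 0, 0], [0, 0, 0], [0, 0, 0], [0, 0, 0], [0, 0, 0]], dp=[[0, 0, 0], [0, 0, 0], [0, 0, 0], [0, 0, 0], [0, 0, 0]], hand=[0, 0, 0, 0, 0])

```text
time_s: 5.75
eef_pos: [0.5659, -0.0223, 0.1199]
eef_rot: [2.028, 2.397, 0.002]
contact_force: [7.3, 1.2, -5.5]
finger_gap: 0.0269
```

```bash
cat > st.py <<'E'
from h import *
s=status.state(); M=R.from_rotvec(s["eef_rot"]).as_matrix()
print(round(s["time_s"],2),"yawy",np.degrees(np.arctan2(M[1,1],M[0,1])).round(2),"j",np.round(s["joints"],2),"pos",np.round(s["eef_pos"],4),"F",np.round(s["contact_force"],1),"T",np.round(s["torque"],3),"gap",round(s["finger_gap"],4))
E
python3 st.py
```

```text
5.75 yawy 9.54 j [ 0.46  0.52 -0.61  1.84  0.37  0.9  -0.16] pos [ 0.5659 -0.0223  0.1199] F [ 7.3  1.2 -5.5] T [ 0.083 -0.809  0.155] gap 0.0269
```

Call:
play_rows(rot=[[0, 0, 0.03], [0, 0, 0.06], [0, 0, 0.09], [0, 0, 0.12], [0, 0, 0.15]], dp=[[0, 0, 0], [0, 0, 0], [0, 0, 0], [0, 0, 0], [0, 0, 0]], hand=[0, 0, 0, 0, 0])

```text
time_s: 6.25
eef_pos: [0.5659, -0.0222, 0.1199]
eef_rot: [2.213, 2.228, 0.002]
contact_force: [4.4, -0.2, -4.3]
finger_gap: 0.0271
```

```bash
python3 st.py
```

```text
6.25 yawy 0.39 j [ 0.44  0.51 -0.58  1.84  0.35  0.89 -0.3 ] pos [ 0.5659 -0.0222  0.1199] F [ 4.4 -0.2 -4.3] T [0.193 0.063 0.274] gap 0.0271
```

Call:
play_rows(rot=[[0, 0, 0.03], [0, 0, 0.06], [0, 0, 0.09], [0, 0, 0.12], [0, 0, 0.15]], dp=[[0, 0, 0], [0, 0, 0], [0, 0, 0], [0, 0, 0], [0, 0, 0]], hand=[0, 0, 0, 0, 0])

```text
time_s: 6.75
eef_pos: [0.5658, -0.0222, 0.1199]
eef_rot: [2.384, 2.044, 0.002]
contact_force: [3.4, 0.1, -3.6]
finger_gap: 0.027
```

```bash
python3 st.py
```

```text
6.75 yawy -8.76 j [ 0.41  0.5  -0.54  1.84  0.33  0.88 -0.44] pos [ 0.5658 -0.0222  0.1199] F [ 3.4  0.1 -3.6] T [0.235 0.2   0.318] gap 0.027
```

Call:
play_rows(rot=[[0, 0, 0.03], [0, 0, 0.06], [0, 0, 0.09], [0, 0, 0.12], [0, 0, 0.15]], dp=[[0, 0, 0], [0, 0, 0], [0, 0, 0], [0, 0, 0], [0, 0, 0]], hand=[0, 0, 0, 0, 0])

```text
time_s: 7.25
eef_pos: [0.5658, -0.0222, 0.1199]
eef_rot: [2.539, 1.848, 0.002]
contact_force: [3.1, 0.4, -3.3]
finger_gap: 0.0271
```

```bash
python3 st.py
```

```text
7.25 yawy -17.91 j [ 0.38  0.49 -0.51  1.85  0.3   0.88 -0.58] pos [ 0.5658 -0.0222  0.1199] F [ 3.1  0.4 -3.3] T [0.285 0.226 0.319] gap 0.0271
```

Call:
play_rows(rot=[[0, 0, 0.03], [0, 0, 0.06], [0, 0, 0.09], [0, 0, 0.12], [0, 0, 0.15]], dp=[[0, 0, 0], [0, 0, 0], [0, 0, 0], [0, 0, 0], [0, 0, 0]], hand=[0, 0, 0, 0, 0])

```text
time_s: 7.75
eef_pos: [0.5658, -0.0221, 0.1199]
eef_rot: [2.679, 1.64, 0.003]
contact_force: [1.5, 0.3, -3.2]
finger_gap: 0.027
```

```bash
python3 st.py
```

```text
7.75 yawy -27.05 j [ 0.36  0.49 -0.47  1.85  0.28  0.87 -0.72] pos [ 0.5658 -0.0221  0.1199] F [ 1.5  0.3 -3.2] T [0.496 0.272 0.255] gap 0.027
```

Call:
play_rows(rot=[[0, 0, 0.03], [0, 0, 0.06], [0, 0, 0.09], [0, 0, 0.12], [0, 0, 0.15]], dp=[[0, 0, 0], [0, 0, 0], [0, 0, 0], [0, 0, 0], [0, 0, 0]], hand=[0, 0, 0, 0, 0])

```text
time_s: 8.25
eef_pos: [0.5658, -0.0221, 0.1199]
eef_rot: [2.801, 1.421, 0.003]
contact_force: [1.6, 0.8, -2.5]
finger_gap: 0.0274
```

```bash
python3 st.py
```

```text
8.25 yawy -36.2 j [ 0.33  0.48 -0.43  1.85  0.26  0.87 -0.86] pos [ 0.5658 -0.0221  0.1199] F [ 1.6  0.8 -2.5] T [0.564 0.264 0.295] gap 0.0274
```

Call:
play_rows(rot=[[0, 0, 0.03], [0, 0, 0.06], [0, 0, 0.09], [0, 0, 0.12], [0, 0, 0.15]], dp=[[0, 0, 0], [0, 0, 0], [0, 0, 0], [0, 0, 0], [0, 0, 0]], hand=[0, 0, 0, 0, 0])

```text
time_s: 8.75
eef_pos: [0.5657, -0.022, 0.1199]
eef_rot: [2.906, 1.193, 0.003]
contact_force: [0.4, 0.9, -3.2]
finger_gap: 0.0272
```

```bash
python3 st.py
```

```text
8.75 yawy -45.35 j [ 0.3   0.47 -0.4   1.85  0.24  0.86 -1.  ] pos [ 0.5657 -0.022   0.1199] F [ 0.4  0.9 -3.2] T [0.641 0.274 0.325] gap 0.0272
```

Call:
play_rows(rot=[[0, 0, 0.03], [0, 0, 0.06], [0, 0, 0.09], [0, 0, 0.12], [0, 0, 0.15]], dp=[[0, 0, 0], [0, 0, 0], [0, 0, 0], [0, 0, 0], [0, 0, 0]], hand=[0, 0, 0, 0, 0])

```text
time_s: 9.25
eef_pos: [0.5657, -0.022, 0.1198]
eef_rot: [2.992, 0.958, 0.003]
contact_force: [2.0, 0.2, -2.8]
finger_gap: 0.0271
```

```bash
python3 st.py
```

```text
9.25 yawy -54.49 j [ 0.27  0.47 -0.36  1.85  0.21  0.86 -1.15] pos [ 0.5657 -0.022   0.1198] F [ 2.   0.2 -2.8] T [0.705 0.186 0.289] gap 0.0271
```

Call:
play_rows(rot=[[0, 0, 0.03], [0, 0, 0.06], [0, 0, 0.09], [0, 0, 0.12], [0, 0, 0.15]], dp=[[0, 0, 0], [0, 0, 0], [0, 0, 0], [0, 0, 0], [0, 0, 0]], hand=[0, 0, 0, 0, 0])

```text
time_s: 9.75
eef_pos: [0.5657, -0.022, 0.1199]
eef_rot: [3.059, 0.716, 0.003]
contact_force: [1.2, 0.9, -3.3]
finger_gap: 0.0272
```

```bash
python3 st.py
```

```text
9.75 yawy -63.64 j [ 0.24  0.46 -0.33  1.85  0.19  0.86 -1.29] pos [ 0.5657 -0.022   0.1199] F [ 1.2  0.9 -3.3] T [0.806 0.189 0.298] gap 0.0272
```

Call:
play_rows(rot=[[0, 0, 0.03], [0, 0, 0.06], [0, 0, 0.09], [0, 0, 0.12], [0, 0, 0.15]], dp=[[0, 0, 0], [0, 0, 0], [0, 0, 0], [0, 0, 0], [0, 0, 0]], hand=[0, 0, 0, 0, 0])

```text
time_s: 10.25
eef_pos: [0.5657, -0.0219, 0.1199]
eef_rot: [-3.106, -0.47, -0.003]
contact_force: [1.6, 1.7, -4.0]
finger_gap: 0.027
```

```bash
python3 st.py
```

```text
10.25 yawy -72.78 j [ 0.22  0.46 -0.29  1.85  0.17  0.85 -1.43] pos [ 0.5657 -0.0219  0.1199] F [ 1.6  1.7 -4. ] T [0.874 0.122 0.275] gap 0.027
```

Call:
play_rows(rot=[[0, 0, 0.03], [0, 0, 0.06], [0, 0, 0.09], [0, 0, 0.12], [0, 0, 0.15]], dp=[[0, 0, 0], [0, 0, 0], [0, 0, 0], [0, 0, 0], [0, 0, 0]], hand=[0, 0, 0, 0, 0])

```text
time_s: 10.75
eef_pos: [0.5657, -0.0218, 0.1199]
eef_rot: [-3.134, -0.221, -0.003]
contact_force: [0.2, 2.0, -4.0]
finger_gap: 0.0269
```

```bash
python3 st.py
```

```text
10.75 yawy -81.92 j [ 0.19  0.46 -0.26  1.85  0.15  0.85 -1.57] pos [ 0.5657 -0.0218  0.1199] F [ 0.2  2.  -4. ] T [ 1.149 -0.021  0.444] gap 0.0269
```

The torque jumped from about 0.29 to 0.44 N m between yaw −72.8° and −81.9°, so the seat has been met. I'll take smaller steps to pin the ramp down.

Call:
play_rows(rot=[[0, 0, 0.014], [0, 0, 0.028], [0, 0, 0.042], [0, 0, 0.056], [0, 0, 0.07]], dp=[[0, 0, 0], [0, 0, 0], [0, 0, 0], [0, 0, 0], [0, 0, 0]], hand=[0, 0, 0, 0, 0])

```text
time_s: 11.25
eef_pos: [0.5657, -0.0218, 0.1199]
eef_rot: [-3.139, -0.105, -0.003]
contact_force: [0.0, 1.2, -4.2]
finger_gap: 0.0269
```

```bash
python3 st.py
```

```text
11.25 yawy -86.19 j [ 0.18  0.46 -0.24  1.85  0.14  0.85 -1.64] pos [ 0.5657 -0.0218  0.1199] F [ 0.   1.2 -4.2] T [ 1.126 -0.07   0.482] gap 0.0269
```

Call:
play_rows(rot=[[0, 0, 0.014], [0, 0, 0.028], [0, 0, 0.042], [0, 0, 0.056], [0, 0, 0.07]], dp=[[0, 0, 0], [0, 0, 0], [0, 0, 0], [0, 0, 0], [0, 0, 0]], hand=[0, 0, 0, 0, 0])

```text
time_s: 11.75
eef_pos: [0.5658, -0.0218, 0.1199]
eef_rot: [-3.141, 0.012, -0.003]
contact_force: [1.0, 1.6, -4.2]
finger_gap: 0.0269
```

```bash
python3 st.py
```

```text
11.75 yawy -90.45 j [ 0.16  0.45 -0.22  1.85  0.13  0.85 -1.7 ] pos [ 0.5658 -0.0218  0.1199] F [ 1.   1.6 -4.2] T [ 1.115 -0.127  0.57 ] gap 0.0269
```

Call:
play_rows(rot=[[0, 0, 0.03], [0, 0, 0.06], [0, 0, 0.09], [0, 0, 0.12], [0, 0, 0.15]], dp=[[0, 0, 0], [0, 0, 0], [0, 0, 0], [0, 0, 0], [0, 0, 0]], hand=[0, 0, 0, 0, 0])

```text
time_s: 12.25
eef_pos: [0.5658, -0.0217, 0.1199]
eef_rot: [-3.13, 0.263, -0.003]
contact_force: [0.7, 2.3, -3.7]
finger_gap: 0.0271
```

```bash
python3 st.py
```

```text
12.25 yawy -99.6 j [ 0.13  0.45 -0.19  1.85  0.11  0.84 -1.85] pos [ 0.5658 -0.0217  0.1199] F [ 0.7  2.3 -3.7] T [ 1.087 -0.269  0.568] gap 0.0271
```

Fitting the readings puts first touch at about −77° (±2°), so the target yaw is about −122.5°.

Call:
play_rows(rot=[[0, 0, 0.04], [0, 0, 0.08], [0, 0, 0.12], [0, 0, 0.16], [0, 0, 0.19]], dp=[[0, 0, 0], [0, 0, 0], [0, 0, 0], [0, 0, 0], [0, 0, 0]], hand=[0, 0, 0, 0, 0])

```text
time_s: 12.75
eef_pos: [0.5658, -0.0217, 0.1199]
eef_rot: [-3.087, 0.577, -0.003]
contact_force: [1.0, 2.2, -5.4]
finger_gap: 0.0269
```

```bash
python3 st.py
python3 - <<'E'
from h import *
p,d,W=cloud("top")
hsv=cv2.cvtColor(p,cv2.COLOR_RGB2HSV)
cv2.imwrite("pics/t2.png",cv2.resize(p[150:300,190:350,::-1],None,fx=4,fy=4))
E
```

```text
12.75 yawy -111.16 j [ 0.1   0.45 -0.14  1.86  0.08  0.84 -2.03] pos [ 0.5658 -0.0217  0.1199] F [ 1.   2.2 -5.4] T [ 1.082 -0.397  0.541] gap 0.0269
```

View pics/t2.png

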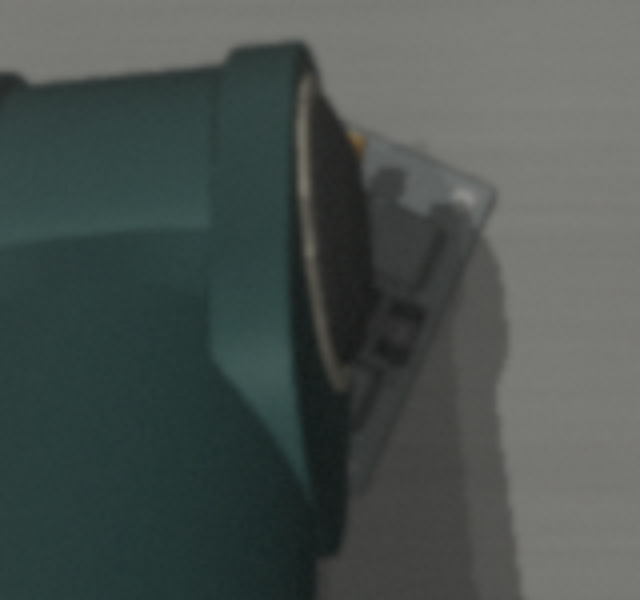

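The arm hides the block from above. Only the brass outlet tip shows, at about (357,140) in the crop. The remaining turn is 11.3°.

Call:
play_rows(rot=[[0, 0, 0.05], [0, 0, 0.1], [0, 0, 0.15], [0, 0, 0.187], [0, 0, 0.187]], dp=[[0, 0, 0], [0, 0, 0], [0, 0, 0], [0, 0, 0], [0, 0, 0]], hand=[0, 0, 0, 0, 0])

```text
time_s: 13.3
eef_pos: [0.5659, -0.0216, 0.1199]
eef_rot: [-3.015, 0.879, -0.003]
contact_force: [1.0, 1.7, -5.4]
finger_gap: 0.0276
```

```bash
python3 st.py
python3 - <<'E'
from h import *
p,d,W=cloud("wrist"); cv2.imwrite("pics/w3.png",p[:,:,::-1])
E
```

```text
13.3 yawy -122.53 j [ 0.06  0.45 -0.1   1.86  0.06  0.84 -2.2 ] pos [ 0.5659 -0.0216  0.1199] F [ 1.   1.7 -5.4] T [ 1.051 -0.622 -0.014] gap 0.0276
```

View pics/w3.png

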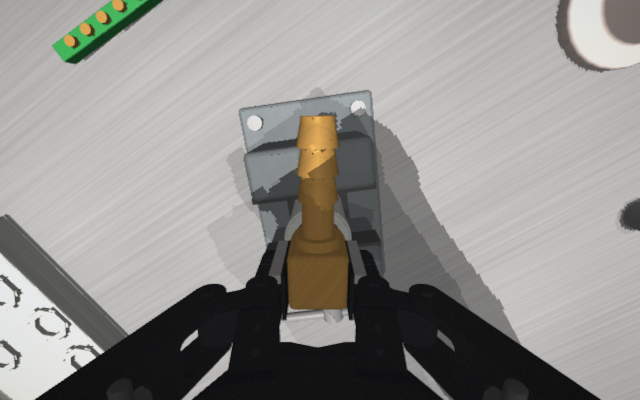

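The outlet runs straight up the image at column 318, still square to the jaws, so nothing visibly slipped. The torque reads about 0, probably because the drive unwound when it stopped. I'll release, lift and measure the angle.

Call:
play_rows(rot=[[0, 0, 0], [0, 0, 0], [0, 0, 0], [0, 0, 0], [0, 0, 0]], dp=[[0, 0, 0], [0, 0, 0], [0, 0, 0], [0, 0, 0], [0, 0, 0]], hand=[100, 100, 100, 100, 100])

```text
time_s: 13.85
eef_pos: [0.5659, -0.0218, 0.12]
eef_rot: [-3.015, 0.877, -0.003]
contact_force: [-0.5, -1.4, -0.2]
finger_gap: 0.0855
```

Call:
play_rows(rot=[[0, 0, 0], [0, 0, 0], [0, 0, 0], [0, 0, 0], [0, 0, 0]], dp=[[0, 0, 0], [0, 0, 0], [0, 0, 0], [0, 0, 0], [0, 0, 0]], hand=[100, 100, 100, 100, 100])

```text
time_s: 14.35
eef_pos: [0.5659, -0.0217, 0.12]
eef_rot: [-3.016, 0.877, -0.003]
contact_force: [-0.6, -0.3, -0.3]
finger_gap: 0.0858
```

Call:
play_rows(rot=[[0, 0, 0], [0, 0, 0], [0, 0, 0], [0, 0, 0], [0, 0, 0]], dp=[[0, 0, -0.2], [0, 0, -0.4], [0, 0, -0.6], [0, 0, -0.8], [0, 0, -0.93]], hand=[100, 100, 100, 100, 100])

```text
time_s: 14.85
eef_pos: [0.566, -0.0218, 0.2333]
eef_rot: [-3.015, 0.877, -0.006]
contact_force: [0.0, -0.4, -0.8]
finger_gap: 0.0853
```

```bash
python3 st.py
python3 - <<'E'
from h import *
s=status.state(); M=R.from_rotvec(s["eef_rot"]).as_matrix()
p,d,W=cloud("wrist"); cv2.imwrite("pics/w4.png",p[:,:,::-1])
hsv=cv2.cvtColor(p,cv2.COLOR_RGB2HSV)
m=(np.linalg.norm(W[:,:,:2]-[0.5655,-0.0218],axis=2)<0.09)&(d>0)&(W[:,:,2]>0.11)&(W[:,:,2]<.16)&(hsv[:,:,1]>90)
P=W[m]; t=P[(P[:,2]>0.1465)]
print(cv2.minAreaRect((t[:,:2]*1000).astype(np.float32)))
o=P[np.linalg.norm(P[:,:2]-[0.5655,-0.0218],axis=1)>.027]; l=cv2.fitLine((o[:,:2]*1000).astype(np.float32),cv2.DIST_HUBER,0,.01,.01).ravel(); print(l,np.degrees(np.arctan2(l[1],l[0])))
c=o.mean(0)[:2]-[0.5655,-.0218]; print("dir",np.degrees(np.arctan2(c[1],c[0])))
E
```

```text
14.85 yawy -122.44 j [ 0.07  0.31 -0.11  1.76  0.04  1.07 -2.18] pos [ 0.566  -0.0218  0.2333] F [ 0.  -0.4 -0.8] T [-0.025  0.013 -0.024] gap 0.0853
((567.911376953125, -23.751792907714844), (27.152938842773438, 31.667104721069336), 58.40256881713867)
[ 8.5033929e-01 -5.2623481e-01  6.0842145e+02 -4.9564358e+01] -31.751404
dir -32.807797639285525
```

View pics/w4.png

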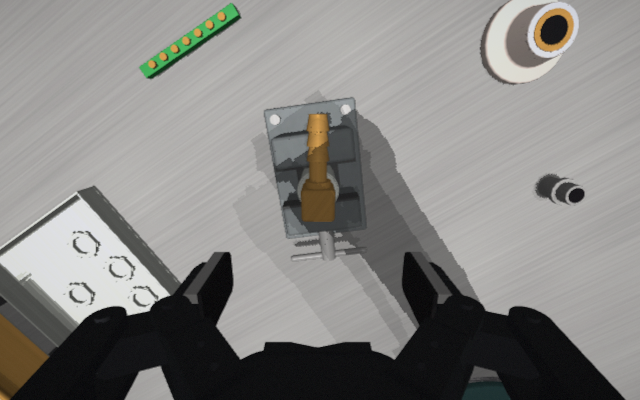

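The elbow stands at yaw −32° to −33°, square with the tool (outlet at column 318), so it kept its angle on release. I'll check the bystanders quickly, then hand in.

Run:
```python
from h import *
from cell import ticket
capture("side")
for l in ["lampholder_centre","groundbar_centre","connector_centre"]:
    print(l,[np.round(x["xyz"],3).tolist() for x in spotter.look_for("side",l)[:1]])
print(ticket.sign_off())
```

```text
lampholder_centre [[0.561, -0.312, 0.021]]
groundbar_centre [[0.766, 0.014, 0.011]]
connector_centre [[0.379, -0.275, 0.029]]
the job is handed in; nothing more can be done
None
```

I screwed the elbow in to its seat, gave it about one eighth of a turn more, let go, and handed the job in. The sign-off gives no verdict, and I could not read the thrust on the seat directly.

- **Turn:** I gripped the block on its free flats and turned it 132° clockwise in all. The torque held at about 0.3 N m, then rose to 0.44, 0.48 and about 0.55 N m. That puts first touch at a tool yaw of about −77° (±2°). I stopped at −122.5°, about 45° past it.
- **Angle after release:** with the gripper open and lifted clear, the wrist camera put the outlet at −32° to −33°. The turn should have left it there (about −33°), so I saw no sign that it slipped or sprang back.
- **Bystanders:** the lamp holder, ground bar and connector each measured within about 3 mm of where they started.
- **Readings that disagreed:** the torque read about 0 N m once I stopped turning, where roughly 0.45 was expected. I put this down to the drive unwinding at the stop, since the measured angle showed no slip. One fit of the block's top face came out about 1° off and stretched, so I relied on the outlet direction instead.

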